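Set up the heated stage for the next egg search

TASK

Clear the used plain dish off the stage's glass window into the steel discard tray and set out the clean dishes in one straight row along the heated stage, working away from the tube warmer: the centre-well dish in the middle of the window, then the small dish with about 2 cm between their edges, then the four-well plate, square to the stage, with about 4 cm between its edge and the small dish. Last, cover the four-well plate with the clear dome, centred over it and standing flat on the stage. Keep every dish level, let go of everything, and leave the media bottle and the oil vial where they stand.

Things in the scene. Friction and masses are not known exactly. Their poses are not given: they have to be found in the camera images.
- used_dish_mid (a point): Used dish: plain round clear dish with its lid on, diameter 60 mm, height 15 mm, nothing inside. At the start it lies on the glass window of the stage. The point is its centre, 7.5 mm above its underside; z up.
- well_dish_mid (a point): Centre-well dish: round clear dish with its lid on, diameter 60 mm, height 15 mm, like the used dish but with a white ring-shaped well (23 mm across) visible in its middle. Starts on the bench in front of the stage. The point is its centre, 7.5 mm above its underside; z up.
- small_dish_mid (a point): Small dish: round clear dish with its lid on, diameter 35 mm, height 12 mm. Starts on the bench in front of the stage. The point is its centre, 6 mm above its underside; z up.
- four_well_mid (a point): Four-well plate: clear square plate 66 by 66 mm, corners rounded to 10 mm, height 14 mm, with four white round wells two by two. Starts on the bench in front of the stage at any of several angles. The point is its centre, 7 mm above its underside; x and y are parallel to its sides, z up.
- dome_knob (a point): Gassing dome: upside-down clear acrylic cup, outer diameter 114 mm, inner 108 mm, open below, flat top 40 mm up, with a whitish round knob in the middle of the top: stem 12 mm thick from 40 to 45 mm, then a grip 22 mm in diameter from 45 to 66 mm above the lower rim. Starts on the bench in front of the stage. The point is on the axis in the grip, 55 mm above the lower rim; z up.
- window (a point): Glass window of the heated stage: 92 mm square grey-green pane in a black frame, flush in a fixed white slab 460 mm long, 220 mm deep, 20 mm high. The point: pane centre on the top face, 20 mm above the bench. x runs across the stage, away from the robot (95 mm to near edge, 125 to far edge), y along it to the left (230 mm to either end), z up. The row runs along y through this point.
- tray_in (a point): Discard tray: open stainless tray fixed on the bench beside one end of the stage, outside 180 by 134 mm and 25 mm high, walls and floor 3 mm thick. The point is the centre of its inner floor, 3 mm above the bench; x along its long side, y along its short side, z up.
- tube_warmer: Tube warmer: stainless block heater 120 mm wide, 107 mm deep, 58 mm high, with sloped display front and three capped tubes standing in it (tops at 97 mm), fixed on the bench beside the other end of the stage, left or right. Origin: middle of its underside. Not to be handled; it tells which way the row runs.
- media_bottle: Media bottle: upright closed bottle, diameter 44 mm, height 75 mm, loose on the bench in front of the stage among the dishes. Origin: centre of its underside. A bystander.
- oil_vial: Oil vial: small upright amber vial with a white cap, diameter 26 mm, height 52 mm, loose on the stage near its far edge, behind the window or a little to one side. Origin: centre of its underside. A bystander.

How it is judged:
At the end, for the whole second after the job is handed in: At rest: used dish flat in the tray; centre-well dish within 10 mm of window centre; away from the warmer, within 15 mm of the row line, small dish (edge gap 20±10 mm), then four-well plate (gap 40±12 mm, square within 0.2 rad), dome flat on the stage within 10 mm over it (x of used_dish_mid in the frame of tray_in between -0.06 and 0.06 m and y of used_dish_mid in the frame of tray_in between -0.04 and 0.04 m and z of used_dish_mid in the frame of tray_in below 0.012 m and angle between used_dish_mid's own z axis and vertical below 0.1 rad and horizontal distance between well_dish_mid and window below 0.01 m and z of well_dish_mid in the frame of window between 0.0035 and 0.0115 m and x of small_dish_mid in the frame of window between -0.015 and 0.015 m and z of small_dish_mid in the frame of window between 0.002 and 0.01 m and horizontal distance between small_dish_mid and well_dish_mid between 0.0575 and 0.0775 m and x of four_well_mid in the frame of window between -0.015 and 0.015 m and z of four_well_mid in the frame of window between 0.003 and 0.011 m and horizontal distance between four_well_mid and small_dish_mid between 0.0785 and 0.1025 m and (angle between the x axis of four_well_mid and the x axis of window, either way round below 0.2 rad or angle between the x axis of four_well_mid and the y axis of window, either way round below 0.2 rad) and horizontal distance between dome_knob and four_well_mid below 0.01 m and z of dome_knob in the frame of window between 0.051 and 0.059 m and angle between each of dome_knob, well_dish_mid, small_dish_mid, four_well_mid's own z axis and vertical below 0.06 rad and ((y of tube_warmer in the frame of window above 0 m and y of small_dish_mid in the frame of window below 0 m and y of four_well_mid in the frame of window below -0.1 m) or (y of tube_warmer in the frame of window below 0 m and y of small_dish_mid in the frame of window above 0 m and y of four_well_mid in the frame of window above 0.1 m)) and linear speed of each of used_dish, well_dish, small_dish, four_well, dome below 0.01 m/s); the robot touches nothing.
It fails at once if the media bottle or the oil vial is moved by more than 20 mm (distance of any of media_bottle, oil_vial from where it was at the start of the episode above 0.02 m).
It fails at once if a dish or the four-well plate is tipped by more than 0.5 rad (angle between any of used_dish_mid, well_dish_mid, small_dish_mid, four_well_mid's own z axis and vertical above 0.5 rad).
It also fails if it takes over 128 s, if anything falls off the work surface, if the arm or the gripper's body presses on something with over 40 N, if the wrist force passes 120 N, or if a joint passes its speed limit or range.

ROBOT

A 7-joint arm with a two-finger parallel gripper is mounted at the origin on the work surface. World frame = base frame: x ahead of the robot, y to its left, z up, the work surface at z = 0. Lengths are in m, angles in rad, forces in N, time in s.
With the tool pointing down it reaches from about 0.425 to 0.925 m from the base axis. Payload 6.8 kg.
Tool frame: the origin (TCP) lies on the mounting face of the last link; the fingertips stand 173 mm ahead of it and the grasp point (between the pads) lies 155 mm ahead of it; z points along the fingers, y is the line along which they close (so a half turn about z gives the same grasp; the last joint's range is limited). The gripper opens to 85 mm and grips with 20 to 120 N. Pads are 22 mm wide; open, the fingers measure 114 mm over their backs; the gripper's body (76 mm by 85 mm) begins 54 mm behind the grasp point. The pads swing forward as they close: fully open they stand 13 mm farther back than shut.
Start: joints at [1.174, 0.477, 0.022, 1.555, -0.011, 1.109, -0.083], TCP at [0.192, -0.647, 0.405] pointing down, gripper open.
Joint ranges: [-2.96, 2.96], [-0.34, 2.1], [-1.41, 1.46], [0.24, 2.44], [-1.37, 4.51], [0.17, 1.92], [-2.96, 2.96]. Speed limits (rad/s): [2.39, 2.39, 3.14, 3.14, 3.14, 3.14, 3.14].

INTERFACE

Orientations are given as a unit quaternion [w, x, y, z].
In Python, from station import bot gives the robot as it stands. The module is installed in compiled form; this text tells all that it offers.
- The arm moves only by the shell command python3 -m pendant 'ROWS' [FORCE]. ROWS is JSON, a list of rows, each a list of 5 numbers: the finger opening in m, from 0 to 0.0854, then the shift along the tool's x, y, z in m, then the turn about the tool's z in degrees. In form: [[jaw, x, y, z, yaw], ...]. A call has 1 to 12 rows; each row shifts and turns the commanded pose from where the row before left it, along the tool's axes as they then stand; what a row does not reach is not made up. A row lasts 1/12 s, in which the tool goes at most 41.7 mm and 7.16 degrees, less where a joint would pass 70% of its speed; a pose out of reach is approached as far as the arm can. A call with a gripper value outside its range is refused whole. The fingers move at their own pace and stop on an object; FORCE is the grip in N (left out, the last holds). Time passes only in rows, so rows that do not move let the fingers close. It gives the time, the measured TCP pose, the force, the opening and the grip force at its end, in the units of the state.
- bot.get_obs(): the state, without advancing time (a new reading comes with each control period).
- bot.read_camera(name): name is "scene" or "top" or "wrist"; returns (picture, depth): 384x512x3 uint8, blue, green, red; 384x512 float32, m along the optical axis (not along the pixel's ray), 0 where there is no reading.
- bot.camera_model(name): a dict with "intrinsics" (3x3 intrinsics, pixels), "R" (3x3) and "t" (3): a world point X has camera coordinates R X + t. Camera axes: x right, y down, z forward; pixel columns grow to the right and rows downward; lengths in m; the calibration is good to about 2 mm. A picture is of the moment at which its call begins: read the wrist's pose just before it. camera_model takes no time and is no camera call; for the wrist camera it gives the pose at the moment of the call.
- bot.hand_in(): hands the job in; it is judged then, once.
Trained networks look in the newest picture that a camera, given by its name, has taken for a name from the list of things; names that differ only in an ending like _2 or _b are one class to them, and where a whole thing is asked for, a point or a joint stands for the part that bears it (a point fixed in the world has none). Each returns a list of dicts, best first, with "score" (0 to 1); they miss things now and then, are a little off and sometimes report something else, mostly with a low value. They report only what shows in the picture. A call takes as long as a camera call.
- bot.boxes_of(name, camera): "at" ([column, row] in pixels, amid what is visible of it).
- bot.trace(name, camera): "mask" (384x512 bool, what is visible of it) and "at" ([column, row] in pixels, amid what is visible of it).
- bot.pinpoint(name, camera): "at" ([column, row] in pixels: a listed point, or the origin of a listed thing).
The state is a dict: "t": time; "q": joint angles; "joint_vel": joint speeds; "joint_torque": joint torques, N m; "eef_pos": TCP position; "tool_rot": TCP orientation; "contact_force": force on the tool from outside, world axes, zero at the start; "torque": the same for the moment, N m; "gripper_width": opening from 0.0 (shut) to 1.0 (fully open); "grasp_force": force on a finger pad.
Only numpy, scipy, OpenCV 4.12 (cv2) and the standard library are available. Lean on these libraries where they do the work, as an engineer would, in place of code of your own. Each camera call takes 0.05 s, during which the arm holds its last target. There are 200 camera calls.

## Working session

There is one attempt and no reset: what is moved stays moved. The work goes in short steps, Python scripts to look and compute and a shell command to move; the robot and the scene stay as the last step left them, time stands still between calls to the robot, and variables do not carry over. Pictures are saved under pics/ and viewed, at most 17 in all, crops included, and the job is handed in when it is done.

```bash
mkdir -p pics; cat > h.py <<'E'
from station import bot
import numpy as np, cv2
def ray(cam,px,z,m=None):
    m=m or bot.camera_model(cam);K,R,t=np.array(m["intrinsics"]),np.array(m["R"]),np.array(m["t"])
    d=R.T@np.linalg.inv(K)@[px[0],px[1],1];c=-R.T@t
    return c+d*(z-c[2])/d[2]
def find(name,cam,z):
    return [(round(r["score"],2),np.round(r["at"],1).tolist(),np.round(ray(cam,r["at"],z),4)[:2].tolist()) for r in bot.pinpoint(name,cam)[:2]]
E
python3 - <<'E'
from h import *
print({k:np.round(v,3).tolist() for k,v in bot.get_obs().items()})
for c in("top","scene"):
    p,d=bot.read_camera(c);cv2.imwrite(f"pics/{c}0.png",p)
    m=bot.camera_model(c);print(c,np.round(-np.array(m["R"]).T@m["t"],3))
    for n,z in dict(used_dish_mid=.0275,well_dish_mid=.0075,small_dish_mid=.006,four_well_mid=.007,dome_knob=.055,window=.02,tray_in=.003,tube_warmer=0,media_bottle=0,oil_vial=.02).items(): print(n,find(n,c,z))
E
```

```text
{'t': 0.0, 'q': [1.174, 0.478, 0.022, 1.556, -0.011, 1.109, -0.083], 'joint_vel': [0.0, -0.0, 0.002, -0.002, -0.001, 0.0, -0.001], 'joint_torque': [-0.001, -59.645, 1.608, -28.119, 0.012, 0.01, -0.0], 'eef_pos': [0.192, -0.647, 0.404], 'tool_rot': [-0.001, 0.99, 0.144, -0.0], 'contact_force': [-0.105, 0.067, 0.009], 'torque': [-0.005, -0.008, -0.047], 'grasp_force': 0.0, 'gripper_width': 1.0}
top [ 0.332 -0.013  1.213]
used_dish_mid [(0.82, [246.9, 160.3], [0.6131, 0.0146])]
well_dish_mid [(0.66, [317.2, 239.3], [0.4154, -0.1507])]
small_dish_mid [(0.75, [381.0, 269.3], [0.3389, -0.3006])]
four_well_mid [(0.93, [196.6, 239.9], [0.4227, 0.1432])]
dome_knob [(0.92, [262.9, 221.8], [0.457, -0.0198])]
window [(0.79, [245.4, 162.1], [0.6105, 0.0186])]
tray_in []
tube_warmer [(0.94, [111.7, 192.2], [0.5487, 0.3557])]
media_bottle [(0.74, [115.7, 191.7], [0.5497, 0.3457]), (0.53, [139.0, 278.0], [0.3349, 0.2853])]
oil_vial [(0.61, [219.5, 125.1], [0.7076, 0.0812])]
scene [0.988 0.656 0.897]
used_dish_mid [(0.58, [230.5, 215.4], [0.6132, 0.0112])]
well_dish_mid [(0.7, [256.0, 154.5], [0.4285, -0.1537])]
small_dish_mid [(0.41, [252.1, 119.4], [0.3498, -0.2916])]
four_well_mid [(0.61, [329.2, 224.0], [0.4195, 0.1493])]
dome_knob [(0.73, [276.8, 178.5], [0.4646, -0.0081]), (0.15, [329.7, 226.5], [0.454, 0.1829])]
window [(0.77, [228.8, 220.4], [0.6217, 0.0168])]
tray_in [(0.85, [188.4, 129.4], [0.531, -0.3578])]
tube_warmer [(0.58, [343.5, 315.3], [0.5487, 0.3505])]
media_bottle [(0.82, [392.4, 248.5], [0.3397, 0.2824])]
oil_vial [(0.75, [210.0, 253.7], [0.7083, 0.0767])]
```

View pics/top0.png

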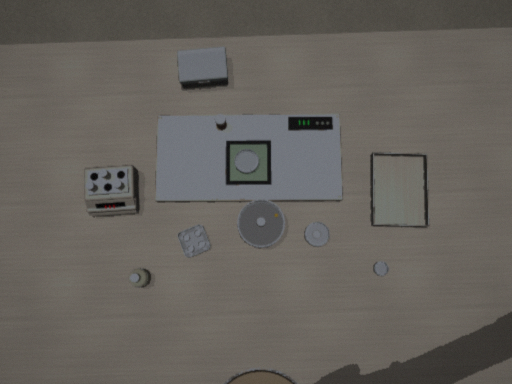

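View pics/scene0.png

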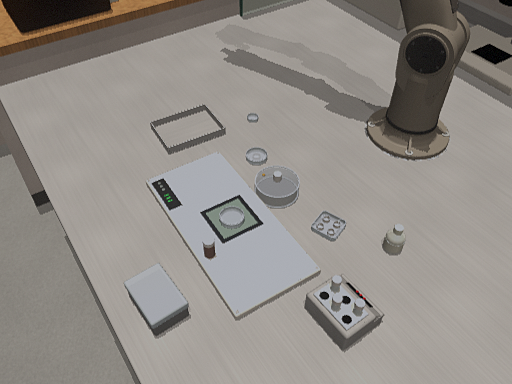

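The top view shows the warmer on the left (111,190), so the row runs right towards −y. The tray is on the right (399,190), the dome at (262,222), and the bottle at (140,278) stays clear of the picks. Next I'll get angles from the masks and turn the tool square.

```bash
python3 -m pendant '[[0.085,0,0,0,-6.67],[0.085,0,0,0,-6.67],[0.085,0,0,0,-6.67],[0.085,0,0,0,-6.67],[0.085,0,0,0,-6.67],[0.085,0,0,0,-6.67],[0.085,0,0,0,-6.67],[0.085,0,0,0,-6.67],[0.085,0,0,0,-6.67],[0.085,0,0,0,-6.67],[0.085,0,0,0,-6.7]]'
python3 - <<'E'
from h import *
p,d=bot.read_camera("top")
for n,z in dict(four_well_mid=.014,window=.02,tray_in=.025,tube_warmer=.05).items():
    for r in bot.trace(n,"top")[:1]:
        ys,xs=np.nonzero(r["mask"]);P=np.array([ray("top",q,z)[:2] for q in zip(xs,ys)],np.float32)
        print(n,r["score"],len(xs),cv2.minAreaRect(P*1000))
# slab and tray outline by colour
g=cv2.cvtColor(p,cv2.COLOR_BGR2GRAY)
_,b=cv2.threshold(p[:,:,0],0,255,cv2.THRESH_OTSU)
for cnt in cv2.findContours(b,cv2.RETR_EXTERNAL,cv2.CHAIN_APPROX_NONE)[0]:
    if cv2.contourArea(cnt)>1000:
        P=np.array([ray("top",q[0],.02)[:2] for q in cnt],np.float32)*1000;print(cv2.minAreaRect(P))
print(ray("top",[399,190.5],.02))
E
```

```text
t: 2.02
eef_pos: [0.1922, -0.6471, 0.4047]
tool_rot: [-0.0, 0.705, 0.709, -0.0]
contact_force: [0.9, -0.2, -0.4]
gripper_width: 0.995
grasp_force: 0.0
four_well_mid 0.87 752 ((420.84552001953125, 150.40530395507812), (68.47269439697266, 67.10995483398438), 20.696367263793945)Traceback (most recent call last):
  File "<stdin>", line 5, in <module>
  File "h.py", line 4, in ray
    m=m or bot.camera_model(cam);K,R,t=np.array(m["intrinsics"]),np.array(m["R"]),np.array(m["t"])
           ~~~~~~~~~~~~~~~~^^^^^
ValueError: time passes only in moves, steps and waits
```

```bash
python3 -m pendant '[[0.085,0.033,0.021,0,0],[0.085,0.033,0.021,0,0],[0.085,0.033,0.021,0,0],[0.085,0.033,0.021,0,0],[0.085,0.033,0.021,0,0],[0.085,0.033,0.021,0,0],[0.085,0.033,0.021,0,0],[0.085,0.033,0.021,0,0],[0.085,0.033,0.021,0,0],[0.085,0.033,0.021,0,0]]'
python3 -m pendant '[[0.085,0.033,0.021,0,0],[0.085,0.033,0.021,0,0],[0.085,0.033,0.021,0,0],[0.085,0.033,0.021,0,0],[0.085,0.033,0.021,0,0],[0.085,0.033,0.021,0,0],[0.085,0.033,0.021,0,0],[0.085,0.033,0.021,0,0],[0.085,0.033,0.021,0,0],[0.085,0.033,0.021,0,0],[0.085,0,0,0,0]]'
python3 - <<'E'
from h import *
M=bot.camera_model("top")
p,d=bot.read_camera("top")
_,b=cv2.threshold(p[:,:,0],0,255,cv2.THRESH_OTSU)
m=bot.camera_model("wrist");p,d=bot.read_camera("wrist");cv2.imwrite("pics/w1.png",p)
print(np.round(np.array(m["R"]),2).tolist(),-np.array(m["R"]).T@m["t"])
for n,z in dict(used_dish_mid=.0275,window=.02,dome_knob=.055,well_dish_mid=.0075,oil_vial=.02).items():
    print(n,[(round(r["score"],2),np.round(r["at"],1).tolist(),np.round(ray("",r["at"],z,m),4)[:2].tolist()) for r in bot.pinpoint(n,"wrist")[:2]])
for r in bot.trace("window","wrist")[:1]:
    P=np.argwhere(r["mask"])[:,::-1];P=np.array([ray("",q,.02,m)[:2] for q in P[::7]],np.float32)
    print("win",cv2.minAreaRect(P*1000))
print("tray",ray("",[399,190.5],.02,M))
E
```

```text
t: 3.0
eef_pos: [0.4032, -0.3155, 0.405]
tool_rot: [0.0, 0.709, 0.705, -0.0]
contact_force: [-0.1, -0.7, 0.3]
gripper_width: 0.996
grasp_force: 0.0
t: 3.92
eef_pos: [0.6149, 0.0213, 0.4052]
tool_rot: [-0.001, 0.705, 0.709, 0.003]
contact_force: [-0.5, 0.7, 1.0]
gripper_width: 0.993
grasp_force: 0.0
[[1.0, 0.0, 0.0], [0.0, -0.96, 0.29], [0.0, -0.29, -0.96]] [0.6132942  0.0943918  0.37453273]
used_dish_mid [(0.71, [250.9, 163.4], [0.6127, 0.0171])]
window []
dome_knob [(0.89, [114.7, 195.5], [0.4619, -0.0134]), (0.69, [337.3, 109.7], [0.7009, 0.0794])]
well_dish_mid [(0.75, [118.6, 276.5], [0.4295, -0.1479])]
oil_vial [(0.78, [333.9, 114.4], [0.707, 0.0725])]
win ((627.683349609375, -12.641815185546875), (404.5141906738281, 219.330810546875), 88.75699615478516)
tray [ 0.52746806 -0.35427232  0.02      ]
```

View pics/w1.png

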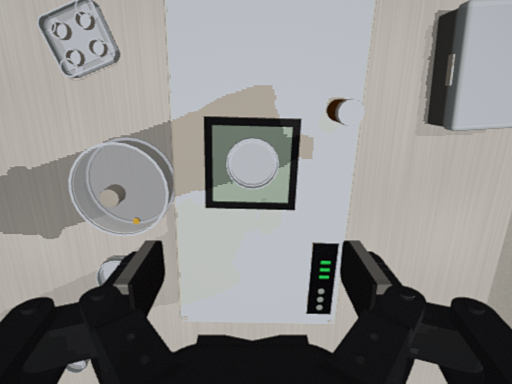

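The wrist view shows the used dish at (251,163) in the frame with corners (205,117), (300,118), (296,210) and (205,207). The vial is at (345,112), and the four-well plate at (79,38) is turned about 20°.

```bash
python3 - <<'E'
from h import *
m=bot.camera_model("wrist");M=bot.camera_model("top")
c=np.array([ray("",q,.02,m)[:2] for q in [(205,117),(300.5,118),(296,210),(205.5,207)]]);print(c.round(4).tolist(),c.mean(0))
for q in [(167,40),(181,318),(374,30),(336,320)]:print(ray("",q,.02,m)[:2].round(4))
print("top",[ray("",q,.02,M)[:2].round(4).tolist() for q in [(157,114.5),(340,114.5),(341.5,201),(156,201.5),(371,153),(427,155),(427,227),(371,226)]])
P=[ray("",q,.014,m)[:2] for q in [(52,14),(97,2),(115,50),(70,76)]];print(np.round(P,4))
E
```

```text
[[0.559, 0.0613], [0.6678, 0.0597], [0.667, -0.0527], [0.5541, -0.0482]] [0.61198033 0.0050318 ]
[0.5226 0.1414]
[ 0.5113 -0.215 ]
[0.7413 0.15  ]
[ 0.7299 -0.2195]
top [[0.7406, 0.2385], [0.7251, -0.2217], [0.5059, -0.2129], [0.5186, 0.2402], [0.6235, -0.2925], [0.614, -0.4297], [0.4363, -0.4146], [0.4428, -0.2805]]
[[0.402  0.1678]
 [0.4512 0.1787]
 [0.4636 0.1326]
 [0.4098 0.1062]]
```

```bash
cat >> h.py <<'E'
def look(names,pic=None):
    m=bot.camera_model("wrist");o=bot.get_obs();p,d=bot.read_camera("wrist")
    if pic: cv2.imwrite(f"pics/{pic}.png",p)
    print("tcp",o["eef_pos"].round(4) if hasattr(o["eef_pos"],"round") else o["eef_pos"])
    for n,z in names.items():
        print(n,[(round(r["score"],2),np.round(r["at"],1).tolist(),np.round(ray("",r["at"],z,m),4)[:2].tolist()) for r in bot.pinpoint(n,"wrist")[:2]])
        for r in bot.trace(n,"wrist")[:1]:
            P=np.argwhere(r["mask"])[:,::-1]
            P=np.array([ray("",q,z+.007,m)[:2] for q in P[::3]],np.float32);(cx,cy),s,a=cv2.minAreaRect(P*1000)
            print("   mask",np.round([cx,cy,*s,a],1))
    return p,m
E
python3 -m pendant '[[0.085,0,0,0.035,0],[0.085,0,0,0.035,0],[0.085,0,0,0.035,0],[0.085,0,0,0,0]]'
python3 -c "
from h import *
look(dict(used_dish_mid=.0275,window=.02),'w2')"
```

```text
t: 4.65
eef_pos: [0.61, 0.0107, 0.2934]
tool_rot: [-0.003, 0.708, 0.706, -0.004]
contact_force: [-2.5, -0.9, -0.9]
gripper_width: 0.992
grasp_force: 0.0
tcp [0.61   0.0107 0.2934]
used_dish_mid [(0.79, [261.1, 182.1], [0.6141, 0.0182])]
   mask [614.1  18.4  59.   58.5  43.4]
window []
   mask [626.6  -3.6 305.3 212.2  88.8]
```

View pics/w2.png

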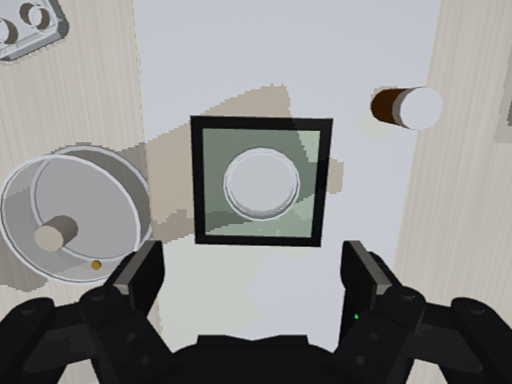

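The used dish is at (261,184), and the pane corners are about (203,128), (322,131), (314,236) and (205,234). The fingers clear the vial.

```bash
python3 - <<'E'
from h import *
m=bot.camera_model("wrist");print(bot.get_obs()["eef_pos"],bot.get_obs()["q"])
for C in [[(203,128),(322,131),(314,236),(205,234)],[(191,116),(332,119),(321,247),(195,244)]]:
    c=np.array([ray("",q,.02,m)[:2] for q in C]);print(c.round(4).tolist(),c.mean(0))
E
python3 -m pendant '[[0.085,0.005,0.001,0.035,0],[0.085,0,0,0.035,0],[0.085,0,0,0.015,0],[0.085,0,0,0,0],[0.085,0,0,0,0]]' 30
```

```text
[0.61392015 0.01265826 0.30246896] [ 0.27392085  0.54393592 -0.53419033  1.77003424  0.3393715   0.91575412
 -0.40681915]
[[0.5748, 0.062], [0.6725, 0.0593], [0.6714, -0.0358], [0.5719, -0.0333]] [0.62265765 0.01305878]
[[0.5656, 0.0716], [0.68, 0.069], [0.6785, -0.047], [0.5623, -0.0434]] [0.62159266 0.01254469]
t: 5.32
eef_pos: [0.6144, 0.0176, 0.2158]
tool_rot: [0.0, 0.708, 0.707, 0.0]
contact_force: [-0.3, -0.1, 0.4]
gripper_width: 0.995
grasp_force: 0.0
```

```bash
python3 -m pendant '[[0.085,0,0,0.021,0],[0.085,0,0,0,0],[0.05,0,0,0,0],[0.05,0,0,0,0],[0.05,0,0,0,0],[0.05,0,0,0,0],[0.05,0,0,0,0],[0.05,0,0,0,0]]' 30
```

```text
t: 5.98
eef_pos: [0.6147, 0.0177, 0.196]
tool_rot: [0.001, 0.708, 0.707, 0.001]
contact_force: [-1.4, 0.0, 6.2]
gripper_width: 0.685
grasp_force: 31.1
```

```bash
python3 -m pendant '[[0.05,0,0,-0.03,0],[0.05,0,0,-0.03,0],[0.05,-0.034,-0.0085,-0.03,0],[0.05,-0.034,-0.0085,0,0],[0.05,-0.034,-0.0085,0,0],[0.05,-0.034,-0.0085,0,0],[0.05,-0.034,-0.0085,0,0],[0.05,-0.034,-0.0085,0,0],[0.05,-0.034,-0.0085,0,0],[0.05,-0.034,-0.0085,0,0],[0.05,-0.034,-0.0085,0,0],[0.05,-0.034,-0.0085,0,0]]'
python3 -m pendant '[[0.05,-0.034,0,0,0],[0.05,0,0,0,0],[0.05,0,0,0,0],[0.05,0,0,0,0]]'
python3 -c "
from h import *
look(dict(tray_in=.003),'w3')"
```

```text
t: 6.98
eef_pos: [0.5289, -0.3208, 0.2825]
tool_rot: [0.001, 0.707, 0.707, 0.0]
contact_force: [1.0, -0.0, -0.5]
gripper_width: 0.68
grasp_force: 32.7
t: 7.32
eef_pos: [0.5296, -0.3526, 0.2817]
tool_rot: [0.0, 0.707, 0.707, 0.001]
contact_force: [0.6, -0.4, -0.4]
gripper_width: 0.682
grasp_force: 32.7
tcp [ 0.5296 -0.3526  0.2817]
tray_in [(0.8, [258.1, 189.9], [0.5349, -0.3554])]
   mask [ 535.2 -358.6  142.   191.2   86.7]
```

View pics/w3.png

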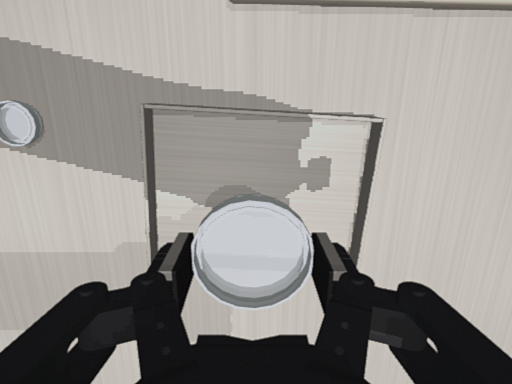

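The dish is held level over the tray, whose walls lie at columns 148–380. I'll lower and release it.

```bash
python3 -m pendant '[[0.05,-0.003,0.004,0.03,0],[0.05,0,0,0.03,0],[0.05,0,0,0.025,0],[0.05,0,0,0.01,0],[0.05,0,0,0.006,0],[0.05,0,0,0,0],[0.05,0,0,0,0]]'
```

```text
t: 8.05
eef_pos: [0.5342, -0.3556, 0.1809]
tool_rot: [0.001, 0.707, 0.707, 0.0]
contact_force: [0.9, 0.1, -0.1]
gripper_width: 0.683
grasp_force: 33.8
```

```bash
python3 -m pendant '[[0.05,0,0,0.001,0],[0.085,0,0,0,0],[0.085,0,0,0,0],[0.085,0,0,0,0],[0.085,0,0,-0.03,0],[0.085,0,0,-0.035,0],[0.085,0,0,-0.035,0],[0.085,0.034,-0.019,0,0],[0.085,0.034,-0.019,0,0],[0.085,0.034,-0.019,0,0],[0.085,0.034,-0.019,0,0],[0.085,0.034,-0.019,0,0]]'
python3 -m pendant '[[0.085,0.034,-0.019,0,0],[0.085,0,0,0,0],[0.085,0,0,0,0],[0.085,0,0,0,0]]'
python3 -c "
from h import *
look(dict(well_dish_mid=.0075),'w4')"
```

```text
t: 9.05
eef_pos: [0.4374, -0.1847, 0.2792]
tool_rot: [0.0, 0.708, 0.707, 0.0]
contact_force: [0.7, 0.4, 0.7]
gripper_width: 0.996
grasp_force: 0.0
t: 9.38
eef_pos: [0.4201, -0.1524, 0.2793]
tool_rot: [0.001, 0.707, 0.707, 0.0]
contact_force: [0.4, -0.6, -0.6]
gripper_width: 0.995
grasp_force: 0.0
tcp [ 0.4201 -0.1524  0.2793]
well_dish_mid [(0.98, [266.4, 184.4], [0.4321, -0.1486])]
   mask [ 431.1 -147.4   58.2   58.6   42.6]
```

View pics/w4.png

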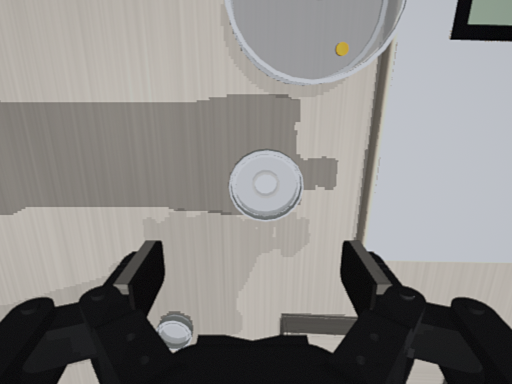

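The centre-well dish is at (266,184) with its ring visible, well clear of the dome and stage edge.

```bash
python3 -m pendant '[[0.085,0.0045,0.0115,0.03,0],[0.085,0,0,0.03,0],[0.085,0,0,0.03,0],[0.085,0,0,0.01,0],[0.085,0,0,0.003,0],[0.085,0,0,0,0],[0.05,0,0,0,0],[0.05,0,0,0,0],[0.05,0,0,0,0],[0.05,0,0,0,0],[0.05,0,0,0,0],[0.05,0,0,0,0]]' 30
```

```text
t: 10.53
eef_pos: [0.4317, -0.1477, 0.1775]
tool_rot: [0.001, 0.708, 0.707, 0.0]
contact_force: [-1.3, 0.7, 7.5]
gripper_width: 0.684
grasp_force: 30.4
```

```bash
python3 -m pendant '[[0.05,0,0,-0.03,0],[0.05,0,0,-0.03,0],[0.05,0,0,-0.03,0],[0.05,0.0147,0.03,-0.03,0],[0.05,0.0147,0.03,0,0],[0.05,0.0147,0.03,0,0],[0.05,0.0147,0.03,0,0],[0.05,0.0147,0.03,0,0],[0.05,0.0147,0.03,0,0],[0.05,0,0,0,0],[0.05,0,0,0,0],[0.05,0,0,0,0]]'
python3 -c "
from h import *
p,m=look(dict(window=.02))
cv2.imwrite('pics/w5.png',cv2.resize(p[:260],(800,406),interpolation=cv2.INTER_CUBIC))
g=p.astype(int)
np.savez('w5.npz',p=p,R=m['R'],t=m['t'],intrinsics=m['intrinsics'])"
```

```text
t: 11.53
eef_pos: [0.6084, -0.0609, 0.2941]
tool_rot: [0.0, 0.707, 0.707, -0.0]
contact_force: [-0.5, -0.1, -1.1]
gripper_width: 0.679
grasp_force: 32.9
tcp [ 0.6084 -0.0609  0.2941]
window [(0.91, [259.0, 96.0], [0.6136, 0.0133])]
   mask [625.6 -65.  285.7 211.8  88.7]
```

View pics/w5.png

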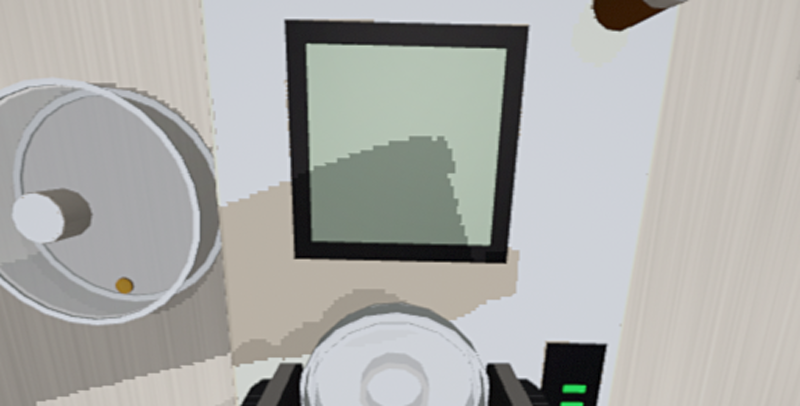

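The frame's outer corners are at (286,20), (527,26), (506,263) and (295,258) in the enlarged crop, and the dish is held level.

```bash
python3 - <<'E'
from h import *
m=dict(np.load('w5.npz'))
for C in [[(286,20),(527,26),(506,263),(295,258)],[(306,43),(508,48),(490,246),(312,241)]]:
    c=np.array([ray("",np.array(q)/1.5625,.02,m)[:2] for q in C]);print(c.round(4).tolist(),c.mean(0),np.linalg.norm(np.roll(c,1,0)-c,axis=1))
o=bot.get_obs();print(o["eef_pos"])
E
```

```text
[[0.5591, 0.0703], [0.6693, 0.0677], [0.6673, -0.0438], [0.5562, -0.0409]] [0.61296469 0.0132992 ] [0.11122733 0.11018509 0.11149356 0.11106454]
[[0.5677, 0.0608], [0.6612, 0.0586], [0.6583, -0.0347], [0.5656, -0.0319]] [0.61320531 0.0131993 ] [0.0927164  0.09351998 0.09331097 0.092703  ]
[ 0.60801196 -0.06165403  0.29394986]
```

```bash
python3 -m pendant '[[0.05,0.0375,0.0025,0,0],[0.05,0.0375,0.0025,0,0],[0.05,0,0,0.03,0],[0.05,0,0,0.03,0],[0.05,0,0,0.02,0],[0.05,0,0,0.01,0],[0.05,0,0,0.003,0],[0.05,0,0,0,0],[0.05,0,0,0,0]]'
```

```text
t: 12.43
eef_pos: [0.6146, 0.0142, 0.2019]
tool_rot: [0.001, 0.708, 0.707, 0.001]
contact_force: [0.9, -0.3, -0.2]
gripper_width: 0.68
grasp_force: 32.9
```

```bash
python3 -m pendant '[[0.05,-0.001,-0.001,0.0033,0],[0.05,0,0,0,0],[0.05,0,0,0,0],[0.085,0,0,0,0],[0.085,0,0,0,0],[0.085,0,0,0,0],[0.085,0,0,-0.02,0],[0.085,0,0,-0.03,0],[0.085,0,0,-0.03,0],[0.085,0,0,0,0],[0.085,0,0,0,0],[0.085,0,0,0,0]]'
python3 -c "
from h import *
look(dict(well_dish_mid=.0275,window=.02),'w6')"
python3 -m pendant '[[0.085,-0.031,-0.027,0,0],[0.085,-0.031,-0.027,0,0],[0.085,-0.031,-0.027,0,0],[0.085,-0.031,-0.027,0,0],[0.085,-0.031,-0.027,0,0],[0.085,-0.031,-0.027,0,0],[0.085,-0.031,-0.027,0,0],[0.085,-0.031,-0.027,0,0],[0.085,-0.031,-0.027,0,0],[0.085,-0.031,-0.027,0,0],[0.085,0,0,0,0],[0.085,0,0,0,0]]'
python3 -m pendant '[[0.085,0,0,0,0],[0.085,0,0,0,0]]'
python3 -c "
from h import *
look(dict(small_dish_mid=.006),'w7')"
```

```text
t: 13.43
eef_pos: [0.6128, 0.0133, 0.2771]
tool_rot: [0.0, 0.708, 0.707, -0.0]
contact_force: [0.2, -0.6, -1.4]
gripper_width: 0.997
grasp_force: 0.0
tcp [0.6128 0.0133 0.2771]
well_dish_mid [(0.55, [252.5, 196.9], [0.6128, 0.0141])]
   mask [613.5  13.7  58.8  60.6  23.2]
window []
   mask [628.    6.2 281.7 212.6  89.5]
t: 14.68
eef_pos: [0.3407, -0.2982, 0.2769]
tool_rot: [-0.0, 0.71, 0.705, -0.0]
contact_force: [0.6, 0.4, -0.0]
gripper_width: 0.997
grasp_force: 0.0
t: 14.85
eef_pos: [0.3438, -0.2952, 0.2773]
tool_rot: [0.0, 0.707, 0.708, 0.0]
contact_force: [0.8, -0.0, -0.3]
gripper_width: 1.003
grasp_force: 0.0
tcp [ 0.3438 -0.2952  0.2773]
small_dish_mid [(0.86, [254.0, 192.5], [0.3453, -0.2978])]
   mask [ 344.5 -296.8   32.3   35.1    1.2]
```

View pics/w6.png

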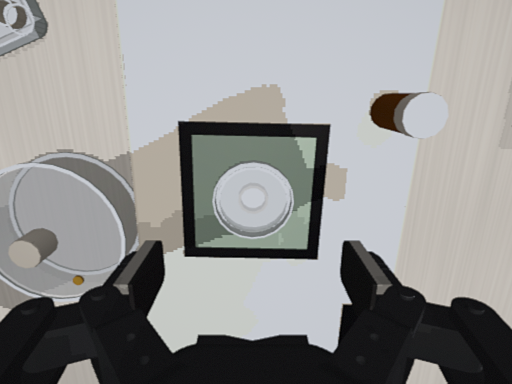

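View pics/w7.png

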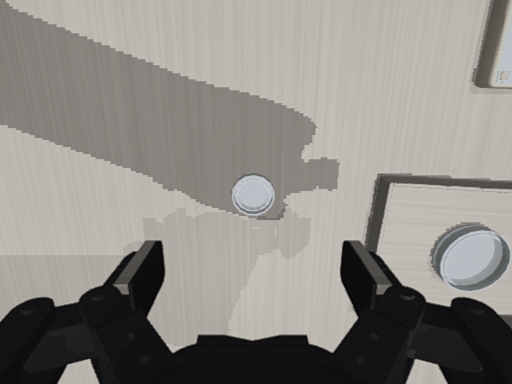

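The well dish is centred on the window (252,198), and the small dish is at (253,194) between the fingers. The used dish lies flat in the tray.

```bash
python3 -m pendant '[[0.07,-0.002,0.001,0.03,0],[0.06,0,0,0.03,0],[0.06,0,0,0.03,0],[0.06,0,0,0.009,0],[0.06,0,0,0.003,0],[0.06,0,0,0,0],[0.025,0,0,0,0],[0.025,0,0,0,0],[0.025,0,0,0,0],[0.025,0,0,0,0],[0.025,0,0,0,0],[0.025,0,0,0,0]]' 30
```

```text
t: 16.0
eef_pos: [0.3444, -0.2986, 0.1769]
tool_rot: [0.001, 0.707, 0.707, 0.0]
contact_force: [0.2, 1.0, 5.3]
gripper_width: 0.394
grasp_force: 29.3
```

```bash
python3 -m pendant '[[0.025,0,0,-0.03,0],[0.025,0,0,-0.035,0],[0.025,0,0,-0.035,0],[0.025,0.0272,0.0297,0,0],[0.025,0.0272,0.0297,0,0],[0.025,0.0272,0.0297,0,0],[0.025,0.0272,0.0297,0,0],[0.025,0.0272,0.0297,0,0],[0.025,0.0272,0.0297,0,0],[0.025,0.0272,0.0297,0,0],[0.025,0.0272,0.0297,0,0],[0.025,0.0272,0.0297,0,0]]'
python3 -m pendant '[[0.025,0,0,0.03,0],[0.025,0,0,0.03,0],[0.025,0,0,0.015,0],[0.025,0,0,0,0],[0.025,0,0,0,0],[0.025,0,0,0,0]]'
```

```text
t: 17.0
eef_pos: [0.6125, -0.0525, 0.2768]
tool_rot: [0.001, 0.708, 0.707, 0.0]
contact_force: [1.1, -0.4, 0.1]
gripper_width: 0.385
grasp_force: 30.0
t: 17.5
eef_pos: [0.6118, -0.0542, 0.2021]
tool_rot: [0.001, 0.708, 0.706, 0.001]
contact_force: [0.4, 0.6, 0.1]
gripper_width: 0.391
grasp_force: 35.4
```

```bash
python3 -m pendant '[[0.025,0,0,0.0045,0],[0.025,0,0,0,0],[0.025,0,0,0,0],[0.06,0,0,0,0],[0.06,0,0,0,0],[0.06,0,0,0,0],[0.06,0,0,-0.03,0],[0.06,0,0,-0.03,0],[0.085,0,0,-0.03,0],[0.085,0.034,-0.032,0,0],[0.085,0.034,-0.032,0,0],[0.085,0.034,-0.032,0,0]]'
python3 -m pendant '[[0.085,0.034,-0.032,0,0],[0.085,0.034,-0.032,0,0],[0.085,0.034,-0.032,0,0],[0.085,0,0,0,0],[0.085,0,0,0,0],[0.085,0,0,0,0]]'
python3 -c "
from h import *
look(dict(four_well_mid=.007),'w8')"
```

```text
t: 18.5
eef_pos: [0.5249, 0.038, 0.2866]
tool_rot: [0.001, 0.708, 0.706, 0.001]
contact_force: [-0.7, 0.6, 0.4]
gripper_width: 0.995
grasp_force: 0.0
t: 19.0
eef_pos: [0.4405, 0.1284, 0.2861]
tool_rot: [0.0, 0.707, 0.707, 0.0]
contact_force: [0.5, -0.0, -0.3]
gripper_width: 0.996
grasp_force: 0.0
tcp [0.4405 0.1284 0.2861]
four_well_mid [(0.95, [229.3, 159.4], [0.4215, 0.152])]
   mask [424.3 152.1  66.4  66.9  20.9]
```

View pics/w8.png

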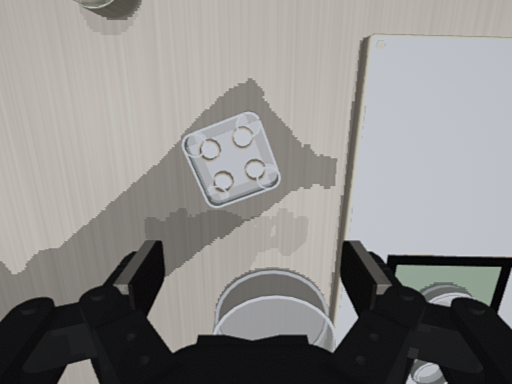

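The plate is at (230,159), turned about +21° counter-clockwise, and there is space around it.

```bash
python3 -m pendant '[[0.085,0.0236,-0.0175,0,0],[0.085,0,0,0.03,-7],[0.085,0,0,0.03,-7],[0.085,0,0,0.01,-6.8],[0.085,0,0,0,0],[0.085,0,0,0,0],[0.085,0,0,0,0]]'
python3 -c "
from h import *
look(dict(four_well_mid=.007))"
```

```text
t: 19.73
eef_pos: [0.4234, 0.1519, 0.2165]
tool_rot: [0.0, 0.57, 0.821, 0.001]
contact_force: [-0.1, -0.7, -0.3]
gripper_width: 0.993
grasp_force: 0.0
tcp [0.4234 0.1519 0.2165]
four_well_mid [(0.68, [248.5, 220.1], [0.422, 0.1504])]
   mask [423.5 153.2  66.3  69.3  21.2]
```

```bash
python3 -m pendant '[[0.085,0,0,0.025,0],[0.085,0,0,0.012,0],[0.085,0,0,0.0035,0],[0.085,0,0,0,0],[0.055,0,0,0,0],[0.055,0,0,0,0],[0.055,0,0,0,0],[0.055,0,0,0,0],[0.055,0,0,0,0],[0.055,0,0,0,0]]' 30
```

```text
t: 20.72
eef_pos: [0.423, 0.1524, 0.1765]
tool_rot: [0.001, 0.568, 0.823, 0.001]
contact_force: [-1.2, -0.0, 5.0]
gripper_width: 0.76
grasp_force: 31.9
```

```bash
python3 -m pendant '[[0.055,0,0,-0.035,0],[0.055,0,0,-0.035,5.6],[0.055,0,0,-0.04,5.6],[0.055,0,0,0,5.6],[0.055,0,0,0,5.5],[0.055,-0.0365,0.0242,0,0],[0.055,-0.0365,0.0242,0,0],[0.055,-0.0365,0.0242,0,0],[0.055,-0.0365,0.0242,0,0],[0.055,-0.0365,0.0242,0,0],[0.055,-0.0365,0.0242,0,0]]'
python3 -m pendant '[[0.055,-0.0365,0.0242,0,0],[0.055,-0.0365,0.0242,0,0],[0.055,0,0,0,0],[0.055,0,0,0,0],[0.055,0,0,0,0]]'
python3 -c "
from h import *
look(dict(small_dish_mid=.026,well_dish_mid=.0275),'w9')"
```

```text
t: 21.63
eef_pos: [0.5558, -0.062, 0.2864]
tool_rot: [0.001, 0.717, 0.697, 0.0]
contact_force: [1.2, 1.1, -1.0]
gripper_width: 0.758
grasp_force: 34.7
t: 22.05
eef_pos: [0.5989, -0.1303, 0.2858]
tool_rot: [-0.0, 0.717, 0.697, 0.0]
contact_force: [-0.3, 1.1, -0.0]
gripper_width: 0.755
grasp_force: 34.7
tcp [ 0.5989 -0.1303  0.2858]
small_dish_mid [(0.89, [267.3, 88.3], [0.6119, -0.0506]), (0.38, [15.0, 30.5], [0.4405, -0.0083])]
   mask [611.5 -53.1  34.2  33.6  69.5]
well_dish_mid []
   mask [612.6  -7.1  20.3  55.6  88.4]
```

View pics/w9.png

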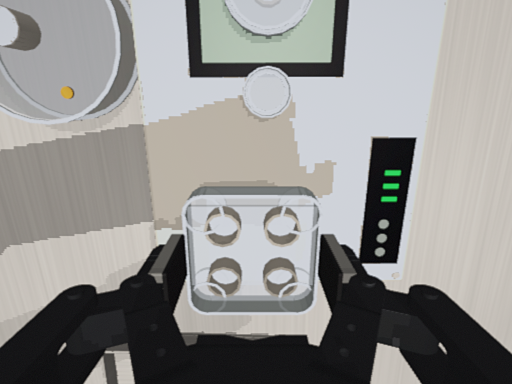

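The plate is held square, the small dish is at (267,92) and the dome is at left, clear of the path. I'll lower the plate.

```bash
python3 -m pendant '[[0.055,-0.0135,0.0105,0.03,0],[0.055,0,0,0.03,0],[0.055,0,0,0.02,0],[0.055,0,0,0.006,0],[0.055,0,0,0,0],[0.055,0,0,0,0]]'
```

```text
t: 22.8
eef_pos: [0.6095, -0.1436, 0.1998]
tool_rot: [-0.0, 0.716, 0.698, 0.0]
contact_force: [0.3, 0.8, -0.4]
gripper_width: 0.757
grasp_force: 35.5
```

```bash
python3 -m pendant '[[0.055,0,0,0.0028,0],[0.055,0,0,0,0],[0.055,0,0,0,0],[0.085,0,0,0,0],[0.085,0,0,0,0],[0.085,0,0,0,0],[0.085,0,0,-0.03,0],[0.085,0,0,-0.03,0],[0.085,0,0,-0.03,0],[0.085,0,0,0,0],[0.085,0,0,0,0],[0.085,0,0,0,0]]'
python3 -c "
from h import *
look(dict(four_well_mid=.027,small_dish_mid=.026))"
python3 -m pendant '[[0.085,0.032,-0.0385,0,0],[0.085,0.032,-0.0385,0,0],[0.085,0.032,-0.0385,0,0],[0.085,0.032,-0.0385,-0.02,0],[0.085,0,0,-0.02,0],[0.085,0,0,0,0],[0.085,0,0,0,0],[0.085,0,0,0,0]]'
python3 -c "
from h import *
look(dict(dome_knob=.055),'w10')"
```

```text
t: 23.8
eef_pos: [0.609, -0.1445, 0.2863]
tool_rot: [-0.0, 0.717, 0.697, -0.0]
contact_force: [-0.0, -0.4, -0.8]
gripper_width: 0.994
grasp_force: 0.0
tcp [ 0.609  -0.1445  0.2863]
four_well_mid [(0.87, [250.2, 193.0], [0.6072, -0.1438])]
   mask [ 609.5 -143.8   68.3   66.5   88.4]
small_dish_mid [(0.65, [251.7, 69.6], [0.611, -0.0523])]
   mask [611.5 -53.2  33.9  33.3  74.8]
t: 24.72
eef_pos: [0.4864, -0.0368, 0.3215]
tool_rot: [-0.0, 0.717, 0.697, -0.0]
contact_force: [0.1, 0.1, -0.5]
gripper_width: 0.995
grasp_force: 0.0
tcp [ 0.4864 -0.0368  0.3215]
dome_knob [(0.85, [218.2, 164.9], [0.4597, -0.0142])]
   mask [462.7  -8.3 102.6 102.7  40.4]
```

View pics/w10.png

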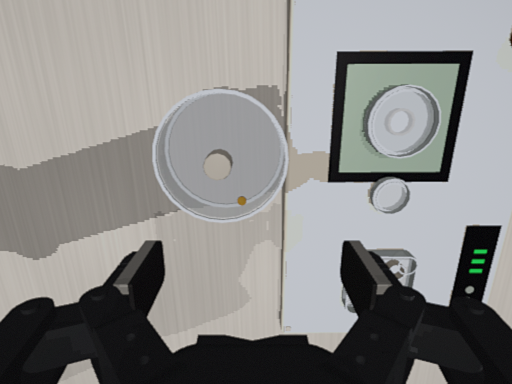

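The row is set out as planned, and the knob is at (218,166). I'll move over it with one check close up.

```bash
python3 -m pendant '[[0.06,0.022,-0.027,0.03,0],[0.05,0,0,0.03,0],[0.05,0,0,0,0],[0.05,0,0,0,0],[0.05,0,0,0,0],[0.05,0,0,0,0]]'
python3 -c "
from h import *
p,m=look(dict(dome_knob=.055),'w11')
print(find('dome_knob','wrist',.066))"
```

```text
t: 25.37
eef_pos: [0.4637, -0.0161, 0.266]
tool_rot: [0.001, 0.717, 0.697, 0.001]
contact_force: [1.1, 0.1, 0.9]
gripper_width: 0.586
grasp_force: 0.0
tcp [ 0.4637 -0.0161  0.266 ]
dome_knob [(0.59, [246.1, 215.0], [0.4601, -0.014])]
   mask [461.2  -4.1  98.7 100.5  41.1]
[(0.59, [246.1, 215.0], [0.4596, -0.0093])]
```

View pics/w11.png

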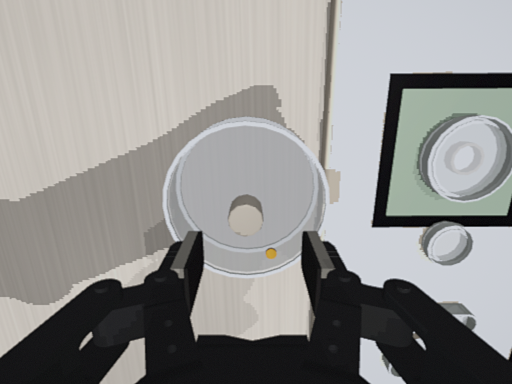

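The knob top sits at (246,219), central between the pads.

```bash
python3 -m pendant '[[0.05,0.004,-0.004,0.03,0],[0.05,0,0,0.016,0],[0.05,0,0,0,0],[0.05,0,0,0,0],[0.01,0,0,0,0],[0.01,0,0,0,0],[0.01,0,0,0,0],[0.01,0,0,0,0],[0.01,0,0,0,0],[0.01,0,0,0,0]]' 40
```

```text
t: 26.4
eef_pos: [0.4592, -0.0116, 0.2201]
tool_rot: [0.001, 0.717, 0.697, 0.001]
contact_force: [-0.6, 0.9, 4.8]
gripper_width: 0.243
grasp_force: 38.9
```

```bash
python3 -m pendant '[[0.01,0,0,-0.02,0],[0.01,0,0,-0.03,0],[0.01,0,0,-0.03,0],[0.01,-0.0215,0.0256,0,0],[0.01,-0.0215,0.0256,0,0],[0.01,-0.0215,0.0256,0,0],[0.01,-0.0215,0.0256,0,0],[0.01,-0.0215,0.0256,0,0],[0.01,-0.0215,0.0256,0,0],[0.01,0,0,0,0],[0.01,0,0,0,0],[0.01,0,0,0,0]]'
python3 -c "
from h import *
look({},'w12')"
```

```text
t: 27.4
eef_pos: [0.6081, -0.1443, 0.2989]
tool_rot: [-0.0, 0.717, 0.697, 0.0]
contact_force: [0.5, -0.2, -1.2]
gripper_width: 0.242
grasp_force: 39.6
tcp [ 0.6081 -0.1443  0.2989]
```

View pics/w12.png

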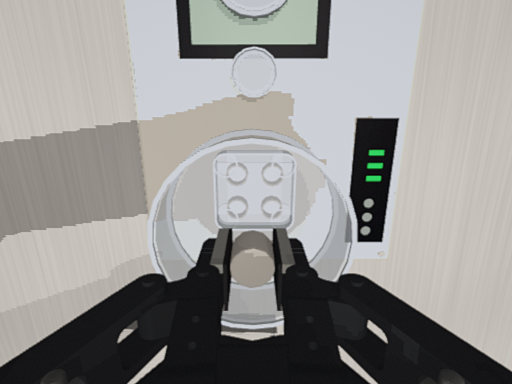

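The dome is held level over the plate, with the plate at (254,190) seen through it. I'll lower it.

```bash
python3 -m pendant '[[0.01,0,0.001,0.02,0],[0.01,0,0,0.02,0],[0.01,0,0,0.012,0],[0.01,0,0,0.004,0],[0.01,0,0,0,0],[0.01,0,0,0,0],[0.01,0,0,0,0]]'
```

```text
t: 28.03
eef_pos: [0.61, -0.1446, 0.244]
tool_rot: [0.001, 0.717, 0.698, 0.001]
contact_force: [0.6, 0.2, -0.8]
gripper_width: 0.239
grasp_force: 39.6
```

```bash
python3 -m pendant '[[0.01,0,0,0.003,0],[0.01,0,0,0.001,0],[0.01,0,0,0,0],[0.01,0,0,0,0],[0.05,0,0,0,0],[0.05,0,0,0,0],[0.05,0,0,0,0],[0.05,0,0,-0.02,0],[0.05,0,0,-0.03,0],[0.05,0,0,-0.04,0],[0.05,-0.03,0,-0.04,0]]'
python3 -m pendant '[[0.05,-0.04,-0.04,0,0],[0.05,-0.04,-0.04,0,0],[0.05,-0.04,-0.04,0,0],[0.05,-0.04,-0.04,0,0],[0.05,0,0,0,0],[0.05,0,0,0,0],[0.05,0,0,0,0]]'
python3 - <<'E'
from h import *
look(dict(dome_knob=.075,four_well_mid=.027))
for c in ("top","scene"):
    m=bot.camera_model(c);p,d=bot.read_camera(c)
    for n,z in dict(used_dish_mid=.0105,well_dish_mid=.0275,small_dish_mid=.026,four_well_mid=.027,dome_knob=.075,oil_vial=.02,media_bottle=0).items():
        print(c,n,[(round(r["score"],2),np.round(ray("",r["at"],z,m),4)[:2].tolist()) for r in bot.pinpoint(n,c)[:2]])
    if c=="scene": cv2.imwrite("pics/s2.png",cv2.resize(p[90:290,120:370],(750,600),interpolation=cv2.INTER_CUBIC))
E
```

```text
t: 28.95
eef_pos: [0.6095, -0.164, 0.3644]
tool_rot: [-0.001, 0.714, 0.7, 0.002]
contact_force: [1.6, 1.3, 1.5]
gripper_width: 0.584
grasp_force: 0.0
t: 29.53
eef_pos: [0.488, -0.2843, 0.3623]
tool_rot: [0.0, 0.717, 0.697, 0.0]
contact_force: [0.7, 1.0, 0.3]
gripper_width: 0.586
grasp_force: 0.0
tcp [ 0.488  -0.2843  0.3623]
dome_knob [(0.73, [411.1, 3.4], [0.6105, -0.1472])]
four_well_mid []
top used_dish_mid []
top well_dish_mid [(0.73, [0.6046, 0.0067])]
top small_dish_mid [(0.5, [0.6024, -0.0468])]
top four_well_mid []
top dome_knob [(0.31, [0.5961, -0.0548])]
top oil_vial [(0.72, [0.7068, 0.0726])]
top media_bottle [(0.61, [0.3431, 0.289])]
scene used_dish_mid [(0.76, [0.534, -0.3693]), (0.3, [0.6022, 0.0052])]
scene well_dish_mid [(0.82, [0.6028, 0.0135])]
scene small_dish_mid [(0.46, [0.6143, -0.0524])]
scene four_well_mid []
scene dome_knob [(0.62, [0.6105, -0.1383])]
scene oil_vial [(0.78, [0.7057, 0.0764])]
scene media_bottle [(0.77, [0.3348, 0.2763]), (0.72, [0.5524, 0.3481])]
```

View pics/s2.png

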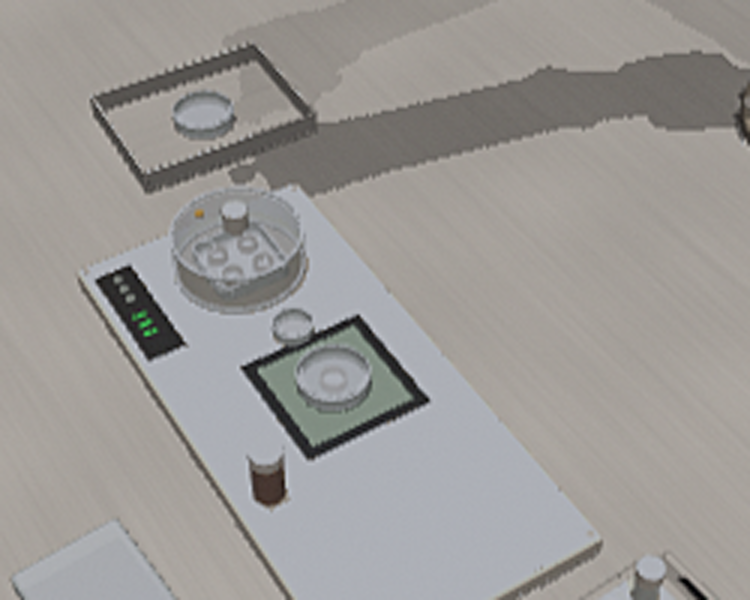

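The used dish is flat in the tray at (203,113). The well dish (333,377), small dish (293,325) and domed plate (238,250) stand in a row, and the vial and bottle are unmoved.

```bash
python3 -c "
from station import bot
print(bot.hand_in())"
```

```text
the job is handed in; nothing more can be done
None
```

I handed the job in at about 30 s of robot time, and the verdict wasn't shown; the last pictures show the used dish flat in the tray, the three clean dishes in a row with the dome over the four-well plate, the gripper clear of everything, and the bottle and vial in place.

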